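Open the jar mill's guard gate and hold it

ROBOT

A 6-joint arm with a two-finger parallel gripper is mounted at the origin on the work surface. World frame = base frame: x ahead of the robot, y to its left, z up, the work surface at z = 0. Lengths are in m, angles in rad, forces in N, time in s.
With the tool pointing down it reaches from about 0.3 to 0.75 m from the base axis. Payload 8.5 kg.
Tool frame: the origin (TCP) lies midway between the tips of the shut fingers; the grasp point (between the pads) lies r.hold_point_z behind it (r.hold_point_z is the distance from the TCP to the grasp point, in m); x points along the fingers, y is the direction in which the jaws open and shut, and the axes are right-handed (so a half turn about x gives the same grasp; the last joint's range is limited). The gripper opens to 85 mm and grips with 20 to 120 N. Pads are 22 mm wide; open, the fingers measure 114 mm over their backs; the gripper's body (76 mm by 85 mm) begins 54 mm behind the grasp point. The pads swing forward as they close: fully open they stand 13 mm farther back than shut.
Start: joints at [-0.215, 0.381, 1.297, -0, 1.464, -0.215], TCP at [0.55, 0, 0.231] pointing down, gripper open.
Joint ranges: [-3.11, 3.11], [-0.89, 2.33], [0.22, 2.48], [-1.42, 4.56], [0.17, 2.85], [-2.88, 2.88]. Speed limits (rad/s): [2.39, 2.39, 3.14, 3.14, 3.14, 3.14].

INTERFACE

Orientations are given as [roll, pitch, yaw] about the fixed x, y, z axes, in that order (R = Rz(yaw) Ry(pitch) Rx(roll)).
In Python, from workcell import r gives the robot as it stands. The module is installed in compiled form; this text tells all that it offers.
- The arm moves only by the shell command python3 -m handwheel 'ROWS'. ROWS is text: rows parted by semicolons, each of 7 numbers parted by spaces: the opening, from 0 (shut) to 1 (fully open), then the shift along the tool's x, y, z in cm, then the turn, a rotation vector about the tool's x, y, z in rad. In form: hand x y z wx wy wz; .... A call has exactly 8 rows; each row is the pose to reach, as a shift and turn from the pose commanded when the call began, along the tool's axes at that moment; what a row does not reach only later rows make up. A row lasts 1/10 s, in which the tool goes at most 50 mm and 8.59 degrees, less where a joint would pass 70% of its speed; a pose out of reach is approached as far as the arm can. A call with a gripper value outside its range is refused whole. The fingers move at their own pace and stop on an object; the grip force is fixed at half the most. Time passes only in rows, so rows that repeat a pose let the fingers close, or fill a call up. It gives the time, the measured TCP pose, the force and the opening at its end, in the units of the state.
- r.state(): the state, without advancing time (a new reading comes with each control period).
- r.capture(name): name is "scene" or "side" or "wrist"; returns (picture, depth): 400x640x3 uint8, red, green, blue; 400x640 float32, m along the optical axis (not along the pixel's ray), 0 where there is no reading.
- r.calibration(name): a dict with "camera_matrix" (3x3 intrinsics, pixels), "dist" ([k1, k2, p1, p2, k3] as OpenCV has them; the pictures are not rectified), "origin" and "rotation" of the camera in the world. Camera axes: x right, y up, looking along -z (the intrinsics and any distortion apply to the point x, -y, -z); pixel columns grow to the right and rows downward; lengths in m; the calibration is good to about 2 mm. A picture is of the moment at which its call begins: read the wrist's pose just before it. calibration takes no time and is no camera call; for the wrist camera it gives the pose at the moment of the call.
- r.finish_job(): hands the job in, once; it reports no verdict.
The state is a dict: "time": time; "joint_pos": joint angles; "joint_vel": joint speeds; "effort": joint torques, N m; "eef_pos": TCP position; "ee_rot": TCP orientation; "wrist_force": force on the tool from outside, world axes, zero at the start; "ft_torque": the same for the moment, N m; "opening": finger opening in m.
Only numpy, scipy, OpenCV 4.12 (cv2) and the standard library are available. Lean on these libraries where they do the work, as an engineer would, in place of code of your own. Each camera call takes 0.05 s, during which the arm holds its last target. There are 200 camera calls.

TASK

Make the jar mill safe and hold its guard open for unloading: slide the drive-lock bolt on the motor housing fully home into its keeper, then squeeze the gate's two catches fully together one after the other, first the one with two round pins and then the one with two flat plates. Then take the wire gate by its upright black handle, swing it out past its detent to wide open, at or close to its stop, and finish while still holding it there by the handle against its closing spring. Leave the pots and tools around the mill where they are.

Things in the scene. Friction and masses are not known exactly. Their poses are not given: they have to be found in the camera images.
- mill: Fixed bench jar mill, 240 deep, 400 wide, 130 mm tall. Origin on the bench under the gate; +x runs from the gate into the mill (away from the robot), +y to the robot's left. Grey motor housing at y 40 to 180 mm, flat top at 130 mm; wire guard with a white jar in it at y -220 to 35 mm, its flat sill (x 7 to 95 mm, top at 130 mm) carries both catches. Nothing on it is over 207 mm high.
- bolt_knob (a point): Grip point of the bolt's upright round steel knob pin (14 mm diameter; its cap is 18 mm wide, 6 mm thick and ends 20 mm above this point), 46 mm above the housing's top; the pin stands free from 16 mm above the housing's top. Moves with the bolt. The x axis is the sliding direction towards the keeper (the mill's +x).
- bolt (a joint): Slide of the bolt along the mill's +x, metres: starts withdrawn at 0 to 0.012, fully home in the keeper at its stop, 0.050. Stays where it is left; slides with about 3 N. The track walls are 16 mm high and the keeper 23 mm high above the housing's top.
- catch_a_mid (a point): Catch with two ROUND upright pins (14 mm diameter, 62 mm high). Fixed point 42 mm over the sill, midway between the squeezed pins; axes as the mill's. Fixed pin on the -y side, outer face 18 mm from the point; moving pin on the +y side, outer face 34 mm off at rest, 18 mm squeezed. Base 6 mm high; hook arm 19 to 25 mm over the sill. Either near the hinge or near the gate's free end.
- catch_a (a joint): Travel of the round-pin catch's moving pin, metres: 0 to 0.002 at the start (its hook blocks the gate), 0.016 when fully squeezed (the hook has cleared the gate's lug). It stays where it is left; it takes about 4 N to move.
- catch_a_fixed: The fixed round pin of that catch (origin on the sill, 8 mm to the mill's +y of the catch_a_mid point). Both pins are squeezed between the fingers, so this one is pressed too.
- catch_b_mid (a point): Catch with two FLAT upright plates (30 mm along x, 8 mm thick, 62 mm high). Fixed point 42 mm over the sill, midway between the squeezed plates; axes as the mill's. Fixed plate on the -y side, outer face 18 mm from the point; moving plate on the +y side, outer face 34 mm off at rest, 18 mm squeezed. Base 6 mm high; hook arm 19 to 25 mm over the sill. 130 mm along y from the other catch.
- catch_b (a joint): Travel of the flat-plate catch's moving plate, metres: 0 to 0.002 at the start, 0.016 when fully squeezed. It stays where it is left; about 4 N.
- catch_b_fixed: The fixed flat plate of that catch (origin on the sill, 8 mm to the mill's +y of the catch_b_mid point); pressed too when the catch is squeezed.
- gate_hinge (a point): Point on the gate's vertical hinge axis, 185 mm above the bench, level with the handle's grip point. It is at the gate's left (+y) end, beside the motor housing. The gate is a wire frame 240 mm wide, from 23 mm to 125 mm above the bench.
- gate (a joint): Gate angle, rad: 0 shut, grows as the free end swings out towards the robot (clockwise from above), stop at 1.45. A spring pulls it shut (2 N at the handle at 0.6, 3 N when wide). A spring ball on the bench is the detent, at about 0.5 to 0.7 rad, some 3 to 4 N more at the handle. Blocked until both catches are squeezed. Let go, it swings back to the detent or shut.
- handle: Upright round black handle on the gate's top bar, 16 mm diameter, 125 mm from the hinge axis, reaching from 125 to 207 mm above the bench (foot 24 mm wide, 6 mm high); its origin is its foot on the gate. Being round, it turns between the fingers as the gate swings.
- handle_grip (a point): Grip point of that handle on its axis, 185 mm above the bench.
- mug: Bystander: grey-brown clay mug, 74 mm wide, 85 mm tall, in front of the motor housing; leave it alone.
- bowl: Bystander: pale clay bowl, 84 mm wide, 45 mm tall, standing on the rear of the mill's wire top; leave it alone.
- cup: Bystander: clay cup, 66 mm wide, 80 mm tall, to the right of the mill; leave it alone.
- jar: Bystander: white lidded jar, 70 mm wide, 100 mm tall, left of the mill; leave it alone.
- brush: Bystander: brush with a wooden handle, lying on the bench to the left; leave it alone.
- rib: Bystander: flat wooden potter's rib, 110 x 55 x 8 mm, lying on the bench to the right; leave it alone.
- vase: Bystander: clay vase, 90 mm wide, 130 mm tall, far right; leave it alone.

How it is judged:
On the way, in this order (a step that is already met when the one before it is completed fails the run):
1. the bolt is fully home in its keeper, both catches still at rest (value of joint bolt above 0.046 m and value of joint each of catch_a, catch_b below 0.006 m), for 0.2 s.
2. the round-pin catch is squeezed between the fingers, the flat-plate catch still at rest (value of joint bolt above 0.046 m and value of joint catch_a above 0.012 m and contact force between the fingers and catch_a_fixed above 1 N and value of joint catch_b below 0.006 m), for 0.1 s.
3. the flat-plate catch is squeezed between the fingers (value of joint bolt above 0.046 m and value of joint each of catch_a, catch_b above 0.012 m and contact force between the fingers and catch_b_fixed above 1 N), for 0.1 s.
4. the gate is swung by its handle past the detent (value of joint bolt above 0.046 m and value of joint each of catch_a, catch_b above 0.012 m and value of joint gate above 0.8 rad and contact force between the fingers and handle above 1 N), for 0.1 s.
At the end, for the whole second after the job is handed in: The gate is held still at more than 1.2 rad (stop at 1.45) by the fingers on its handle (more than 1 N), the bolt is home (more than 46 of 50 mm) and both catches stay squeezed (more than 12 of 16 mm) (value of joint bolt above 0.046 m and value of joint each of catch_a, catch_b above 0.012 m and value of joint gate above 1.2 rad and velocity of joint gate between -0.1 and 0.1 rad/s and contact force between the fingers and handle above 1 N); the arm keeps its last pose, push and grip.
It fails at once if the flat-plate catch is squeezed before the round-pin catch (value of joint catch_b above 0.008 m and value of joint catch_a below 0.01 m).
It fails at once if a catch is squeezed before the bolt is in its keeper (value of joint bolt below 0.04 m and value of joint any of catch_a, catch_b above 0.008 m).
It fails at once if a pot or tool around the mill is moved by more than 40 mm (distance of any of mug, bowl, cup, jar, brush, rib, vase from where it was at the start of the episode above 0.04 m).
It fails at once if a pot is tipped over (angle between any of mug, bowl, cup, jar, vase's own z axis and vertical above 0.5 rad).
It also fails if it takes over 64 s, if anything falls off the work surface, if the arm or the gripper's body presses on something with over 40 N, if the wrist force passes 120 N, or if a joint passes its speed limit or range.

## Working session

There is one attempt and no reset: what is moved stays moved. The work goes in short steps, Python scripts to look and compute and a shell command to move; the robot and the scene stay as the last step left them, time stands still between calls to the robot, and variables do not carry over. Pictures are saved under pics/ and viewed, about 8 in all and at most 12, crops included, and the job is handed in when it is done.

```bash
mkdir -p pics
cat > h.py <<'E'
import numpy as np, cv2
from workcell import r
def world(name,pic,dep,cal=None):
    c=cal or r.calibration(name); K=np.array(c['camera_matrix']);D=np.array(c['dist'],float)
    h,w=dep.shape; u,v=np.meshgrid(np.arange(w),np.arange(h))
    p=cv2.undistortPoints(np.stack([u,v],-1).reshape(-1,1,2).astype(np.float64),K,D).reshape(h,w,2)
    P=np.stack([p[...,0]*dep,-p[...,1]*dep,-dep],-1)
    return P@np.array(c['rotation']).T+np.array(c['origin'])
def shot(name,f):
    c=r.calibration(name); a,d=r.capture(name); cv2.imwrite('pics/'+f,a[...,::-1]); W=world(name,a,d,c); np.savez('/tmp/'+f+'.npz',a=a,d=d,W=W); return a,d,W
E
python3 - <<'E'
from h import *
s=r.state();print(r.hold_point_z,s['eef_pos'],s['ee_rot'],s['opening'],s['time'])
for n in ['scene','side','wrist']:
    a,d,W=shot(n,n+'0.png'); c=r.calibration(n); print(n,c['origin'],np.round(c['rotation'],2).tolist(),c['dist'],(d>0).mean())
a=np.hstack([cv2.imread('pics/scene0.png'),cv2.imread('pics/side0.png')])
E
```

```text
0.0187 [5.49685524e-01 5.66121624e-05 2.30701794e-01] [-1.78822532  1.56925981  2.92416017] 0.08512832748504287 0.0Traceback (most recent call last):
  File "<stdin>", line 4, in <module>
  File "h.py", line 10, in shot
    c=r.calibration(name); a,d=r.capture(name); cv2.imwrite('pics/'+f,a[...,::-1]); W=world(name,a,d,c); np.savez('/tmp/'+f+'.npz',a=a,d=d,W=W); return a,d,W
                                                                                      ~~~~~^^^^^^^^^^^^
  File "h.py", line 8, in world
    return P@np.array(c['rotation']).T+np.array(c['origin'])
           ~~~~~~~~~~~~~~~~~~~~~~~~~~~^~~~~~~~~~~~~~~~~~~~~~
ValueError: operands could not be broadcast together with shapes (400,640) (3,)
```

View pics/scene0.png

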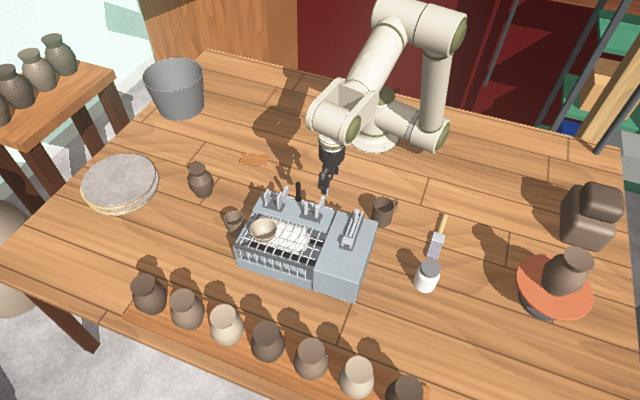

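The scene view looks back at the robot. The mill is at about (305,245), with the motor housing to the right at (345,255), the bolt at (352,228), the catches at (272,200) and (315,208), and the handle at (298,192). The rotation is probably rpy, so I'll fix the helper.

Run:
```python
s=open('h.py').read()
s=s.replace("np.array(c['rotation']).T","R_(c['rotation']).T").replace("def world","from scipy.spatial.transform import Rotation as Ro\ndef R_(q):\n    q=np.array(q); return q if q.ndim==2 else Ro.from_euler('xyz',q).as_matrix()\ndef world",1)
open('h.py','w').write(s)
from h import *
for n in ['scene','side','wrist']:
    a,d,W=shot(n,n+'0.png'); c=r.calibration(n); print(n,c['origin'],c['rotation'],c['dist'],(d>0).mean())
    print(np.percentile(W[d>0][:,2],[1,25,50,75,99]))
    if n=='scene':
        for p in [(345,275),(300,180),(400,250),(352,250)]: print(p,W[p[1],p[0]])
print(R_(r.state()['ee_rot']).round(3))
```

```text
scene [1.39883155 0.26982826 1.21534512] [ 0.68889632 -0.0187657   1.9443053 ] [-0.00170236  0.          0.          0.          0.        ] 0.99603125
[-7.57597138e-01 -2.95723707e-02 -4.41524507e-04  1.84231190e-02
  6.39332529e-01]
(345, 275) [0.77304604 0.13566912 0.13233988]
(300, 180) [ 0.36289442 -0.17960694 -0.00179986]
(400, 250) [ 0.53138407  0.26160986 -0.00376698]
(352, 250) [0.68586046 0.12775469 0.13637398]
side [-0.07579633 -0.64179926  0.86533632] [ 0.88121797 -0.00615448 -0.83638614] [-0.05978375  0.          0.          0.          0.        ] 0.9960390625
[-0.74744493 -0.00100944  0.00200541  0.0996865   0.65110542]
wrist [0.55009607 0.07415467 0.37337734] [-2.99025749e-01 -6.74206018e-05  5.23232312e-04] [-0.03866754  0.          0.          0.          0.        ] 0.996125
[-2.02397362e-03 -2.47168599e-04  2.69784508e-02  1.31251993e-01
  3.29356293e-01]
[[-0.001  1.    -0.   ]
 [ 0.    -0.    -1.   ]
 [-1.    -0.001 -0.   ]]
```

View pics/wrist0.png

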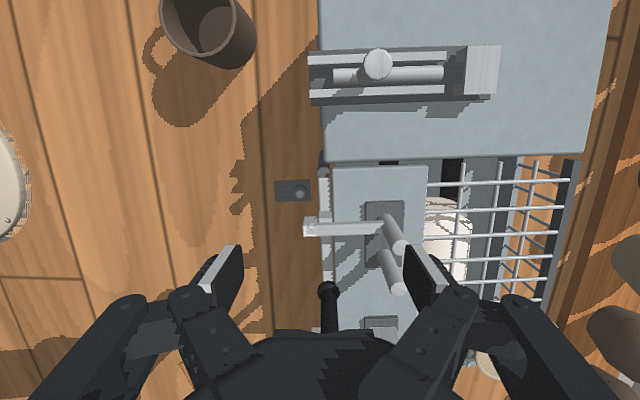

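View pics/side0.png

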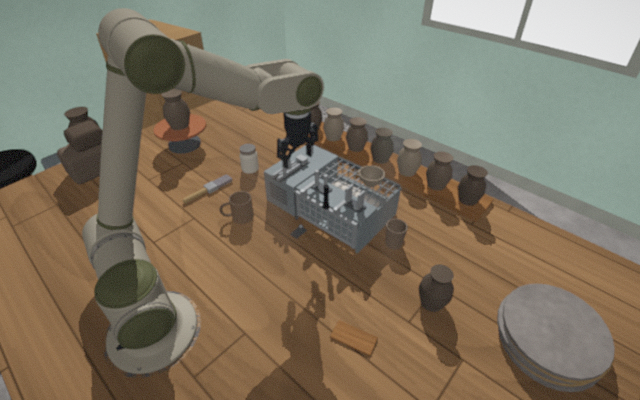

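The wrist view has up = +y and right = +x. The knob cap is at (377,64), the round-pin catch at (390,240) near the hinge, and the handle top at (327,290). The flat catch is at (380,325), partly hidden. I'll measure from wrist and side depth.

Run:
```python
from h import *
z=np.load('/tmp/wrist0.png.npz');W=z['W'];a=z['a'].astype(int)
m=((W[...,2]>.183)&(W[...,2]<.215)).astype(np.uint8);m[:,:]*=1
n,l,s,c=cv2.connectedComponentsWithStats(m)
for i in range(1,n):
    if s[i,4]>25: 
        q=W[l==i]; t=q[q[:,2]>np.percentile(q[:,2],90)-.004]; print(s[i],c[i].round(),q.min(0).round(4),q.max(0).round(4),t.mean(0).round(4),len(t))
t=((abs(W[...,2]-.13)<.004)).astype(np.uint8)
n,l,s,c=cv2.connectedComponentsWithStats(t)
for i in range(1,n):
    if s[i,4]>1500:
        q=W[l==i][:,:2]; R=cv2.minAreaRect((q*1000).astype(np.float32)); print('top',s[i],R,q.min(0),q.max(0),np.median(W[l==i][:,2]))
# edges: housing's lower edge & front edge line fits
for n in ['side0','scene0']:
    z=np.load(f'/tmp/{n}.png.npz');W=z['W']
    m=((W[...,2]>.175)&(W[...,2]<.215)&(W[...,0]>.5)&(W[...,0]<.8)&(abs(W[...,1]+.03)<.22)).astype(np.uint8)
    k,l,s,c=cv2.connectedComponentsWithStats(m)
    for i in range(1,k):
        if s[i,4]>4: q=W[l==i]; print(n,s[i],q.min(0).round(3),q.max(0).round(3),q.mean(0).round(4))
```

```text
[362  48  31  33 759] [377.  64.] [0.5733 0.0926 0.1914] [0.5912 0.1102 0.1987] [0.582  0.1011 0.1962] 750
[389 234  20  22 303] [398. 244.] [ 0.5998 -0.0281  0.1831] [ 0.6126 -0.014   0.1938] [ 0.6055 -0.0203  0.1913] 236
[387 276  20  21 310] [397. 286.] [ 0.6014 -0.0642  0.1831] [ 0.6149 -0.0502  0.1935] [ 0.6079 -0.0567  0.1915] 232
[321 323  17  11 122] [328. 329.] [ 0.5484 -0.1037  0.183 ] [ 0.562  -0.0968  0.1933] [ 0.5542 -0.0989  0.1894] 67
top [  308     0   305   163 35790] ((663.2322998046875, 96.98225402832031), (248.7352752685547, 127.93709564208984), 1.7331020832061768) [0.53812971 0.03001729] [0.78888963 0.16460349] 0.12995763665710702
top [ 331  160  251  153 8515] ((677.8968505859375, -55.37303161621094), (236.05624389648438, 169.82740783691406), 2.1196467876434326) [ 0.55726611 -0.13591431] [0.79856272 0.03364805] 0.12895017489168537
top [ 318  234   99  104 4861] ((590.8665771484375, -106.27854919433594), (86.42408752441406, 144.50796508789062), 27.607372283935547) [ 0.54489815 -0.16484179] [ 0.65112867 -0.03856653] 0.12978538669748693
side0 [315 170   5   7  28] 
[... 368 characters left out ...]
6 ]
side0 [358 191   8  10  47] [ 0.596 -0.196  0.176] [ 0.629 -0.187  0.196] [ 0.61   -0.193   0.1874]
scene0 [296 182   5  10  47] [ 0.548 -0.112  0.175] [ 0.566 -0.096  0.212] [ 0.5589 -0.1021  0.1952]
scene0 [264 189   6  10  31] [ 0.601 -0.193  0.177] [ 0.631 -0.184  0.194] [ 0.6176 -0.1871  0.1867]
scene0 [277 192   5  10  31] [ 0.596 -0.148  0.179] [ 0.628 -0.14   0.196] [ 0.6153 -0.1435  0.1879]
scene0 [304 201   4   7  23] [ 0.604 -0.06   0.176] [ 0.617 -0.049  0.195] [ 0.6113 -0.0545  0.1878]
scene0 [314 204   5   7  27] [ 0.601 -0.027  0.176] [ 0.617 -0.013  0.197] [ 0.6097 -0.0192  0.1864]
scene0 [354 209   6   8  40] [0.575 0.095 0.176] [0.592 0.111 0.2  ] [0.5852 0.1034 0.1904]
```

Measured: yaw ≈ 0.03 and knob (0.582, 0.101). The catch midpoints are about a (0.608,-0.046) and b (0.614,-0.173), 128 mm apart against 130 expected. The handle is at about (0.556,-0.105). Going to the knob.

```bash
python3 -m handwheel '1 0 1.1 -4 -0.03 0 0; 1 0 2.2 -8 -0.03 0 0; 1 0 3.2 -10.1 -0.03 0 0; 1 2 3.2 -10.1 -0.03 0 0; 1 5 3.2 -10.1 -0.03 0 0; 1 7.1 3.2 -10.1 -0.03 0 0; 0 7.1 3.2 -10.1 -0.03 0 0; 0 7.1 3.2 -10.1 -0.03 0 0'
python3 -m handwheel '0 0 0 0 0 0 0; 0 0 0 0 0 0 0; 0 0 0 0 0 0 0;0 0 0 0 0 0 0; 0 0 0 0 0 0 0; 0 0 0 0 0 0 0;0 0 0 0 0 0 0; 0 0 0 0 0 0 0'
```

```text
time: 1.0
eef_pos: [0.5822, 0.101, 0.1609]
ee_rot: [1.418, 1.571, -0.123]
wrist_force: [1.0, -0.1, -0.1]
opening: 0.0589
time: 1.8
eef_pos: [0.5823, 0.101, 0.1614]
ee_rot: [1.457, 1.569, -0.084]
wrist_force: [-1.8, -0.1, 5.4]
opening: 0.0153
```

```bash
python3 -m handwheel '0 0 0.6 0 0 0 0; 0 0 1.2 0 0 0 0; 0 0 1.8 0 0 0 0; 0 0 2.4 0 0 0 0; 0 0 3 0 0 0 0; 0 0 3.5 0 0 0 0; 0 0 3.8 0 0 0 0; 0 0 3.8 0 0 0 0'
```

```text
time: 2.6
eef_pos: [0.6204, 0.1025, 0.1614]
ee_rot: [1.82, 1.569, 0.28]
wrist_force: [-0.5, 1.1, 5.5]
opening: 0.0151
```

```bash
python3 -m handwheel '0 0 0.2 0 0 0 0; 0 0 0.4 0 0 0 0; 0 0 0.6 0 0 0 0; 0 0 0.8 0 0 0 0; 0 0 1.0 0 0 0 0; 0 0 1.1 0 0 0 0; 0 0 1.2 0 0 0 0; 0 0 1.2 0 0 0 0'
```

```text
time: 3.4
eef_pos: [0.624, 0.1027, 0.1611]
ee_rot: [-1.538, 1.551, -3.077]
wrist_force: [-45.4, -4.6, 22.5]
opening: 0.0154
```

The bolt met its stop after about 42 mm of slide, with 45 N on the wrist. Next I'll relax the push, release, rise and start turning.

```bash
python3 -m handwheel '0 0 -0.4 0 0 0 0; 0 0 -0.8 0 0 0 0; 1 0 -0.8 0 0 0 0; 1 0 -0.8 0 0 0 0; 1 0 -0.8 0 0 0 0; 1 -3 -0.8 0 0 0 0; 1 -7 -0.8 0 0 0 0; 1 -8 -0.8 0 0 0 0'
python3 -m handwheel '1 0 0 2 -0.14 0 0; 1 0 -1 4 -0.28 0 0; 1 0 -2 7 -0.42 0 0; 1 0 -3 9 -0.56 0 0; 1 0 -4 11 -0.7 0 0; 1 0 -5 12 -0.84 0 0; 1 0 -6 13 -0.98 0 0; 1 0 -6 13 -1.12 0 0'
python3 -m handwheel '1 0 0 0 -0.14 0 0; 1 0 0 0 -0.28 0 0; 1 0 0 0 -0.42 0 0; 1 0 0 0 -0.45 0 0; 1 0 0 0 -0.45 0 0; 1 0 0 0 -0.45 0 0; 1 0 0 0 -0.45 0 0; 1 0 0 0 -0.45 0 0'
python3 - <<'E'
from h import *
s=r.state();print(R_(s['ee_rot']).round(3),s['eef_pos'],s['wrist_force'])
a,d,W=shot('wrist','wrist1.png')
E
```

```text
time: 4.2
eef_pos: [0.6253, 0.1022, 0.2446]
ee_rot: [1.518, 1.564, -0.023]
wrist_force: [0.2, -0.7, 0.3]
opening: 0.0857
time: 5.0
eef_pos: [0.5672, -0.0307, 0.24]
ee_rot: [-2.592, 1.57, -3.009]
wrist_force: [0.3, -0.4, 0.9]
opening: 0.0852
time: 5.8
eef_pos: [0.5679, -0.0295, 0.2402]
ee_rot: [2.811, 1.571, 2.84]
wrist_force: [-0.5, -0.2, 0.2]
opening: 0.085
[[-0.    -0.029  1.   ]
 [ 0.     1.     0.029]
 [-1.     0.    -0.   ]] [ 0.56789638 -0.02947926  0.2402279 ] [-0.49464035 -0.17615969  0.21484872]
```

View pics/wrist1.png

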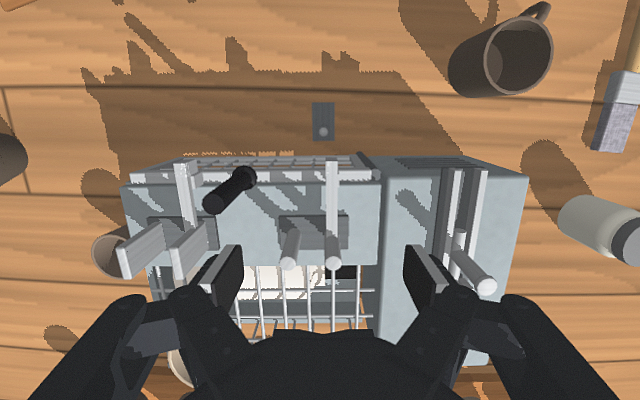

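The camera is now on the robot's side. The knob is at the keeper end (487,286), the round pins at (288,262) and (334,262), the plates at (120,270) and (178,270), and the handle top at (243,178). Measuring their tops.

Run:
```python
from h import *
z=np.load('/tmp/wrist1.png.npz');W=z['W']
m=((W[...,2]>.184)&(W[...,2]<.212)).astype(np.uint8)
n,l,s,c=cv2.connectedComponentsWithStats(m)
for i in range(1,n):
    if s[i,4]>25:
        q=W[l==i]; t=q[q[:,2]>np.percentile(q[:,2],90)-.003]; print(s[i],c[i].round(),q.max(0)[2].round(4),t.min(0)[:2].round(4),t.max(0)[:2].round(4),((t.min(0)+t.max(0))/2)[:2].round(4))
```

```text
[201 185  34  30 692] [217. 199.] 0.2084 [ 0.5471 -0.1141] [ 0.5626 -0.0976] [ 0.5548 -0.1059]
[116 242  22  37 523] [126. 261.] 0.1936 [ 0.5977 -0.1944] [ 0.6278 -0.185 ] [ 0.6128 -0.1897]
[169 243  19  37 465] [178. 261.] 0.1932 [ 0.597  -0.1506] [ 0.6263 -0.1421] [ 0.6116 -0.1464]
[279 251  19  20 278] [288. 261.] 0.1936 [ 0.6012 -0.0643] [ 0.6148 -0.0507] [ 0.608  -0.0575]
[324 250  18  21 274] [332. 260.] 0.1935 [ 0.5997 -0.0287] [ 0.6133 -0.016 ] [ 0.6065 -0.0223]
[471 271  27  25 461] [484. 283.] 0.1981 [0.6139 0.0932] [0.6316 0.1112] [0.6227 0.1022]
```

Knob moved 41 mm, which agrees with fully home. Now the round-pin catch, with jaws along mill y and TCP to (0.6073,-0.0465,0.159).

```bash
python3 -m handwheel '1 0 -1.8 2 0 0 0; 1 0 -1.8 3.9 0 0 0; 1 3 -1.8 3.9 0 0 0; 1 6 -1.8 3.9 0 0 0; 1 8.1 -1.8 3.9 0 0 0; 1 8.1 -1.8 3.9 0 0 0; 0 8.1 -1.8 3.9 0 0 0; 0 8.1 -1.8 3.9 0 0 0'
python3 -m handwheel '0 0 0 0 0 0 0; 0 0 0 0 0 0 0; 0 0 0 0 0 0 0;0 0 0 0 0 0 0; 0 0 0 0 0 0 0; 0 0 0 0 0 0 0;0 0 0 0 0 0 0; 0 0 0 0 0 0 0'
```

```text
time: 6.65
eef_pos: [0.6081, -0.0461, 0.1611]
ee_rot: [0.041, 1.568, 0.07]
wrist_force: [-0.8, 5.5, 3.0]
opening: 0.0587
time: 7.45
eef_pos: [0.6081, -0.0464, 0.1616]
ee_rot: [-0.104, 1.567, -0.075]
wrist_force: [-1.4, -0.3, 8.4]
opening: 0.0327
```

Opening reads 32.7 mm where about 36 was expected, so I'll release, rise and measure the pins.

```bash
python3 -m handwheel '0 0 0 0 0 0 0; 1 0 0 0 0 0 0; 1 0 0 0 0 0 0;1 0 0 0 0 0 0; 1 -3 0 0 0 0 0; 1 -7 0 0 0 0 0; 1 -8 0 -2 0 0 0; 1 -8 0 -4 0 0 0'
python3 - <<'E'
from h import *
s=r.state();print(s['eef_pos'])
a,d,W=shot('wrist','wrist2.png')
m=((W[...,2]>.184)&(W[...,2]<.212)).astype(np.uint8)
n,l,s,c=cv2.connectedComponentsWithStats(m)
for i in range(1,n):
    if s[i,4]>25:
        q=W[l==i]; t=q[q[:,2]>np.percentile(q[:,2],90)-.003]; print(s[i],c[i].round(),q.max(0)[2].round(4),t.min(0)[:2].round(4),t.max(0)[:2].round(4),((t.min(0)+t.max(0))/2)[:2].round(4))
E
```

```text
time: 8.25
eef_pos: [0.5677, -0.0479, 0.2413]
ee_rot: [-0.42, 1.567, -0.391]
wrist_force: [-0.3, 1.1, -0.6]
opening: 0.0856
[ 0.5677008  -0.04787312  0.24128015]
[229 184  31  31 642] [244. 200.] 0.2085 [ 0.5469 -0.1134] [ 0.5624 -0.0977] [ 0.5547 -0.1056]
[139 243  20  37 489] [148. 261.] 0.193 [ 0.5979 -0.1947] [ 0.629 -0.185] [ 0.6135 -0.1898]
[193 243  16  30 308] [200. 255.] 0.1937 [ 0.5968 -0.1511] [ 0.6195 -0.1425] [ 0.6082 -0.1468]
[303 251  17  20 271] [311. 260.] 0.1935 [ 0.6009 -0.0637] [ 0.615 -0.051] [ 0.6079 -0.0573]
[329 251  18  19 274] [338. 260.] 0.1933 [ 0.6003 -0.0431] [ 0.6136 -0.0295] [ 0.6069 -0.0363]
[491 271  28  24 467] [504. 283.] 0.1976 [0.6139 0.0937] [0.6307 0.1115] [0.6223 0.1026]
```

View pics/wrist2.png

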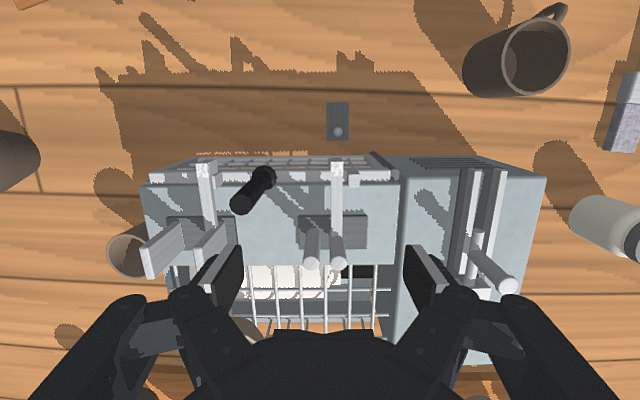

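Confirmed: the pins are now 21 mm apart (14 mm of travel, fully squeezed), and the plates and knob have not moved. Next the flat plates, mid at (0.6126,-0.1757).

```bash
python3 -m handwheel '1 0 -4.5 1 0 0 0; 1 0 -9 3 0 0 0; 1 0 -12.9 4.1 0 0 0; 1 0 -12.9 4.1 0 0 0; 1 3 -12.9 4.1 0 0 0; 1 6 -12.9 4.1 0 0 0; 1 8.1 -12.9 4.1 0 0 0; 1 8.1 -12.9 4.1 0 0 0'
python3 -m handwheel '0 0 0 0 0 0 0; 0 0 0 0 0 0 0; 0 0 0 0 0 0 0;0 0 0 0 0 0 0; 0 0 0 0 0 0 0; 0 0 0 0 0 0 0;0 0 0 0 0 0 0; 0 0 0 0 0 0 0'
```

```text
time: 9.1
eef_pos: [0.611, -0.1743, 0.1552]
ee_rot: [2.667, 1.564, 2.696]
wrist_force: [0.6, 0.6, -0.2]
opening: 0.0851
time: 9.9
eef_pos: [0.6128, -0.1762, 0.1607]
ee_rot: [-0.452, 1.567, -0.423]
wrist_force: [-0.8, -4.7, 7.6]
opening: 0.0339
```

```bash
python3 -m handwheel '0 0 0 0 0 0 0; 1 0 0 0 0 0 0; 1 0 0 0 0 0 0;1 0 0 0 0 0 0; 1 -3 0 0 0 0 0; 1 -8 0 0 0 0 0; 1 -8 3.5 -4 0 0 0; 1 -8 7.2 -9 0 0 0'
python3 - <<'E'
from h import *
s=r.state();print(s['eef_pos'])
a,d,W=shot('wrist','wrist3.png')
m=((W[...,2]>.184)&(W[...,2]<.212)).astype(np.uint8)
n,l,s,c=cv2.connectedComponentsWithStats(m)
for i in range(1,n):
    if s[i,4]>25:
        q=W[l==i]; t=q[q[:,2]>np.percentile(q[:,2],90)-.003]; print(s[i],c[i].round(),q.max(0)[2].round(4),t.min(0)[:2].round(4),t.max(0)[:2].round(4),((t.min(0)+t.max(0))/2)[:2].round(4))
E
```

```text
time: 10.7
eef_pos: [0.5328, -0.1147, 0.2395]
ee_rot: [-0.493, 1.567, -0.465]
wrist_force: [0.3, 0.5, -0.9]
opening: 0.0856
[ 0.53283536 -0.11466018  0.23951093]
[325 231  22  33 599] [335. 247.] 0.2083 [ 0.547  -0.1138] [ 0.5631 -0.0987] [ 0.555  -0.1062]
[259 284  13  35 364] [265. 301.] 0.1938 [ 0.5974 -0.1667] [ 0.6275 -0.1581] [ 0.6125 -0.1624]
[381 291  18  19 248] [389. 300.] 0.1931 [ 0.6014 -0.0646] [ 0.6144 -0.0511] [ 0.6079 -0.0579]
[229 295  11  24 158] [234. 308.] 0.1936 [ 0.6088 -0.1929] [ 0.6287 -0.1864] [ 0.6188 -0.1897]
[407 294   9  15  72] [411. 301.] 0.1925 [ 0.6033 -0.0424] [ 0.6137 -0.0365] [ 0.6085 -0.0394]
[555 306  28  24 447] [568. 318.] 0.1983 [0.6136 0.0928] [0.6313 0.1119] [0.6224 0.1024]
```

Plates are squeezed too (27 mm between centres). Now grip the handle at (0.555,-0.106).

```bash
python3 -m handwheel '1 0 -0.1 1.5 0 0 0; 1 0 -0.1 3.4 0 0 0; 1 3 -0.1 3.4 0 0 0; 1 6 -0.1 3.4 0 0 0; 1 7.2 -0.1 3.4 0 0 0; 1 7.2 -0.1 3.4 0 0 0; 0 7.2 -0.1 3.4 0 0 0; 0 7.2 -0.1 3.4 0 0 0'
python3 -m handwheel '0 0 0 0 0 0 0; 0 0 0 0 0 0 0; 0 0 0 0 0 0 0;0 0 0 0 0 0 0; 0 0 0 0 0 0 0; 0 0 0 0 0 0 0;0 0 0 0 0 0 0; 0 0 0 0 0 0 0'
```

```text
time: 11.55
eef_pos: [0.5673, -0.115, 0.1679]
ee_rot: [-0.456, 1.568, -0.427]
wrist_force: [0.4, -0.1, 0.7]
opening: 0.0593
time: 12.35
eef_pos: [0.5666, -0.1048, 0.1683]
ee_rot: [1.462, 1.554, 1.495]
wrist_force: [-2.2, 47.6, 17.9]
opening: 0.013
```

The last row was clipped by the 50 mm limit, so the grip is about 11 mm off at the pad edge. I'll open, correct (x -11.6, y +9 mm) and regrip.

```bash
python3 -m handwheel '1 0 0 0 0 0 0; 1 0 0 0 0 0 0; 1 0 0 0 0 0 0;1 0 0.5 0 0 0 0; 1 0 0.9 -0.5 0 0 0; 1 0 0.9 -1.15 0 0 0; 1 0 0.9 -1.15 0 0 0; 1 0 0.9 -1.15 0 0 0'
python3 - <<'E'
from h import *
s=r.state();print(s['eef_pos'],s['wrist_force'])
a,d,W=shot('wrist','wrist4.png');z=W[...,2]
m=((z>.184)&(z<.212)).astype(np.uint8)
n,l,s,c=cv2.connectedComponentsWithStats(m)
for i in range(1,n):
    if s[i,4]>25:
        q=W[l==i]; t=q[q[:,2]>np.percentile(q[:,2],90)-.003]; print(s[i],c[i].round(),((t.min(0)+t.max(0))/2)[:3].round(4))
E
```

```text
time: 13.15
eef_pos: [0.5548, -0.1062, 0.1665]
ee_rot: [-0.444, 1.571, -0.415]
wrist_force: [0.6, 0.3, -0.4]
opening: 0.0854
[ 0.55476909 -0.10623969  0.16648108] [ 0.55370625  0.33771662 -0.38478124]
[ 187  245   56   69 1606] [224. 273.] [ 0.5555 -0.1566  0.2092]
[ 404  245   55   69 1598] [422. 273.] [ 0.5533 -0.0585  0.2092]
[ 309  251   35   57 1614] [326. 280.] [ 0.555  -0.106   0.2063]
[165 350  21  27 390] [175. 363.] [ 0.6178 -0.1898  0.1913]
[636 359   4  10  27] [638. 363.] [0.625  0.0968 0.185 ]
```

View pics/wrist4.png

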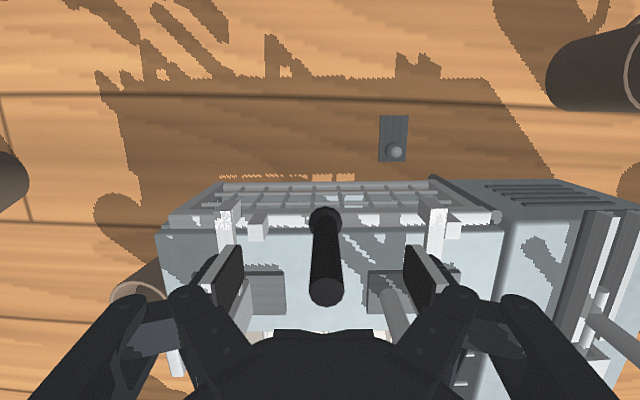

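The handle at (326,280) is centred between the pads. Close, then swing along the 125 mm arc.

```bash
python3 -m handwheel '0 0 0 0 0 0 0; 0 0 0 0 0 0 0; 0 0 0 0 0 0 0;0 0 0 0 0 0 0; 0 0 0 0 0 0 0; 0 0 0 0 0 0 0;0 0 0 0 0 0 0; 0 0 0 0 0 0 0'
python3 -m handwheel '0 0 0.02 -0.6 0 0 0; 0 0 0.06 -1.25 0 0 0; 0 0 0.14 -1.87 0 0 0; 0 0 0.25 -2.48 0 0 0; 0 0 0.39 -3.1 0 0 0; 0 0 0.56 -3.69 0 0 0; 0 0 0.56 -3.69 0 0 0; 0 0 0.56 -3.69 0 0 0'
```

```text
time: 14.0
eef_pos: [0.5549, -0.1049, 0.1665]
ee_rot: [1.493, 1.569, 1.523]
wrist_force: [-0.4, 5.5, 2.4]
opening: 0.0142
time: 14.8
eef_pos: [0.5182, -0.1015, 0.1665]
ee_rot: [0.181, 1.57, 0.21]
wrist_force: [3.7, 3.5, 0.5]
opening: 0.0143
```

```bash
python3 -m handwheel '0 0 0.2 -0.6 0 0 0; 0 0 0.43 -1.18 0 0 0; 0 0 0.97 -2.3 0 0 0; 0 0 1.62 -3.37 0 0 0; 0 0 2.38 -4.36 0 0 0; 0 0 3.23 -5.28 0 0 0; 0 0 4.17 -6.1 0 0 0; 0 0 4.17 -6.1 0 0 0'
python3 -m handwheel '0 0 0 0 0 0 0; 0 0 0.5 -0.38 0 0 0; 0 0 1.02 -0.73 0 0 0; 0 0 1.56 -1.06 0 0 0; 0 0 2.1 -1.35 0 0 0; 0 0 2.67 -1.62 0 0 0; 0 0 3.24 -1.86 0 0 0; 0 0 3.24 -1.86 0 0 0'
```

```text
time: 15.6
eef_pos: [0.4513, -0.0643, 0.1665]
ee_rot: [-2.517, 1.559, -2.488]
wrist_force: [-21.8, -23.4, 9.2]
opening: 0.0138
time: 16.4
eef_pos: [0.432, -0.0307, 0.1662]
ee_rot: [-2.851, 1.561, -2.821]
wrist_force: [-19.7, -12.9, 10.8]
opening: 0.0138
```

Run:
```python
from h import *
from scipy.optimize import least_squares as L
P=np.array([[.5549,-.1055],[.5182,-.1015],[.4513,-.0643],[.432,-.0307]])
f=L(lambda c:np.hypot(*(P-c).T)-.125,[.55,.02]);print(f.x,f.fun)
d=P-f.x;print(np.arctan2(-d[:,0],-d[:,1])-.03)
a,D,W=shot('wrist','wrist5.png')
```

```text
[0.54565112 0.01952937] [ 0.00037099 -0.00089653  0.00121211 -0.00074394]
[-0.10383913  0.19304013  0.81438079  1.1246477 ]
```

View pics/wrist5.png

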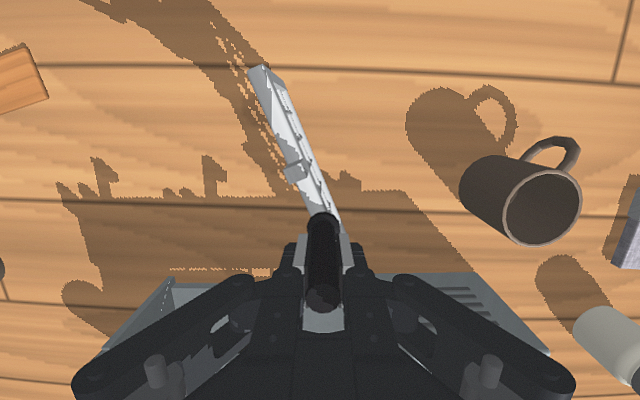

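The gate is open by about 1.15–1.23 rad, with the bar running from (265,75) to (325,215) and the mug clear. Now a little farther on the fitted circle, then I'll measure the bar's direction.

```bash
python3 -m handwheel '0 0 0.3 -0.3 0 0 0; 0 0 0.6 -0.5 0 0 0; 0 0 0.9 -0.7 0 0 0; 0 0 1.2 -0.85 0 0 0; 0 0 1.45 -0.95 0 0 0; 0 0 1.65 -1.05 0 0 0; 0 0 1.65 -1.05 0 0 0; 0 0 1.65 -1.05 0 0 0'
cat > g.py <<'E'
from h import *
import sys
s=r.state();print(s['eef_pos'],s['wrist_force'],s['opening'],s['time'])
a,d,W=shot('wrist',sys.argv[1])
x,y,z=W[...,0],W[...,1],W[...,2]
m=(z>.1)&(z<.135)&(x<.51)&(x>.25)&(abs(y)<.12)&(np.arange(400)[:,None]<240)
P=(W[m][:,:2]*1000).astype(np.float32); v=cv2.fitLine(P,cv2.DIST_HUBER,0,.01,.01).ravel()
if v[0]>0: v[:2]*=-1
print(len(P),v,'angle',np.arctan2(-v[0],-v[1])+.03, P.min(0),P.max(0))
E
python3 g.py wrist6.png
```

```text
time: 17.25
eef_pos: [0.4248, -0.0138, 0.1662]
ee_rot: [-2.806, 1.57, -2.776]
wrist_force: [-0.4, -5.6, -1.7]
opening: 0.0135
[ 0.42484917 -0.0138009   0.16616851] [-0.43922519 -5.63180598 -1.7313099 ] 0.013501852367062143 17.25
3124 [-9.6090758e-01 -2.7686924e-01  3.6771756e+02 -3.1333151e+01] angle 1.320262 [317.20657 -50.71895] [431.88574    -3.5649264]
```

The gate bar reads 1.32 rad. I'll advance slightly toward the stop, settle and check everything.

```bash
python3 -m handwheel '0 0 0.2 -0.05 0 0 0; 0 0 0.4 -0.1 0 0 0; 0 0 0.6 -0.15 0 0 0; 0 0 0.8 -0.2 0 0 0; 0 0 0.8 -0.2 0 0 0; 0 0 0.8 -0.2 0 0 0; 0 0 0.8 -0.2 0 0 0; 0 0 0.8 -0.2 0 0 0'
python3 g.py wrist7.png
python3 - <<'E'
from h import *
for n in ['scene','side']:
    a,d,W=shot(n,n+'7.png')
    m=((W[...,2]>.175)&(W[...,2]<.215)&(W[...,0]>.57)&(W[...,0]<.8)&(abs(W[...,1]+.03)<.22)).astype(np.uint8)
    k,l,s,c=cv2.connectedComponentsWithStats(m)
    for i in range(1,k):
        if s[i,4]>4: q=W[l==i]; print(n,s[i],q.mean(0).round(4))
E
```

```text
time: 18.1
eef_pos: [0.4223, -0.0057, 0.1662]
ee_rot: [3.129, 1.569, -3.125]
wrist_force: [-3.2, -3.9, -1.3]
opening: 0.0138
[ 0.42234311 -0.00568156  0.16616388] [-3.17246686 -3.93782149 -1.255175  ] 0.013791914880746456 18.1
3052 [-9.7814435e-01 -2.0792697e-01  3.6469186e+02 -1.9333641e+01] angle 1.3913412 [313.6629   -35.338913] [429.20926    4.648261]
scene [264 189   6  10  36] [ 0.6172 -0.1869  0.1858]
scene [272 191   6  10  37] [ 0.6161 -0.1593  0.187 ]
scene [304 201   4   7  24] [ 0.6111 -0.0546  0.1869]
scene [310 203   5   7  26] [ 0.61   -0.0332  0.1872]
scene [350 219   6   8  35] [0.6259 0.1046 0.1911]
side [290 152   5   8  32] [0.6193 0.1    0.1897]
side [319 172   4   7  26] [ 0.6043 -0.0396  0.1861]
side [324 174   5   8  28] [ 0.6056 -0.06    0.1866]
side [350 187   8  10  52] [ 0.6094 -0.1649  0.186 ]
side [358 191   8  10  48] [ 0.6099 -0.1931  0.1871]
```

View pics/scene7.png

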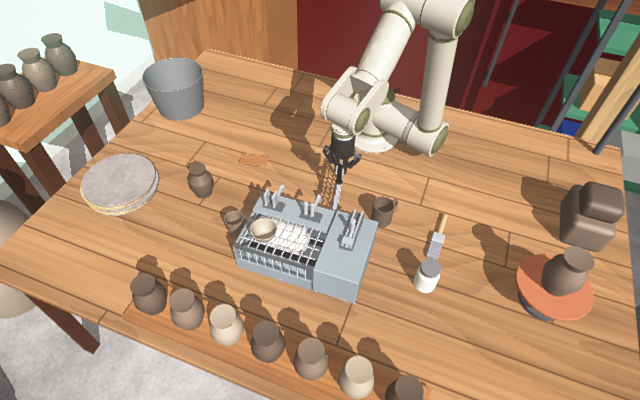

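The gate is held at about 1.39 rad at (338,190). Both catches are still together, the knob is at the keeper, and the pots are where they were. Handing in.

```bash
python3 -c "
from workcell import r
print(r.finish_job(), r.state()['opening'])"
```

```text
the job is handed in; nothing more can be done
the job is handed in; nothing more can be done
```

The mill is safe and the job is handed in, with the gripper still holding the gate wide open by its handle. The clock stood at about 18 s of the 64 s allowed, and handing in gave no verdict.

**Last checks before handing in**
- **Bolt:** I slid the knob about 41 mm until it met its stop, and it was still there at the end.
- **Catches:** I squeezed the round pins first (about 14 mm of travel seen), then the flat plates (about 16 mm). Both were still together at the end.
- **Gate:** It measured about 1.39 rad from the direction of its top bar, against a stop at 1.45. The wrist read about 5 N.
- **Pots and tools:** None looked moved in the last overview picture. I judged that by eye, not by measurement.

**What went wrong or disagreed**
- **First handle grip:** The 50 mm row limit cut a move short, so this grip was about 11 mm off, at the edge of the pads, and the wrist showed 48 N. I opened the fingers, re-centred and gripped again before swinging.
- **Hinge position:** My first estimate was about 6 mm off, which put up to about 30 N on the wrist mid-swing. I re-fitted the arc to the measured positions and the load dropped.
- **Finger opening:** It read 2–3 mm under the true width on the catches and handle, but about 1 mm over on the bolt knob. I therefore judged the squeezes from the pictures instead.
- **Finger contact force:** It is not reported directly, so I inferred it from the fingers stopping on the objects.

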